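# Set up the quick-lock spindle of a bench polisher

### The arm

A 7-joint arm with a two-finger parallel gripper is mounted at the origin on the work surface; the furniture and walls round the work are solid. World frame = base frame: x ahead of the robot, y to its left, z up, the work surface at z = 0. Lengths are in m, angles in rad, forces in N, time in s.
With the tool pointing down it reaches from about 0.425 to 0.875 m from the base axis. Payload 8.4 kg.
Tool frame: the origin (TCP) lies where the fingers leave the gripper's body, on its centre line; the fingertips stand 70 mm ahead of it and the grasp point (between the pads) lies manip.tcp_to_grasp ahead of it (manip.tcp_to_grasp is the distance from the TCP to the grasp point, in m); z points along the fingers, y is the line along which they close (so a half turn about z gives the same grasp; the last joint's range is limited). The gripper opens to 87 mm and grips with 3 to 60 N. Pads are 19 mm wide; open, the fingers measure 117 mm over their backs; the gripper's body (75 mm by 190 mm) begins 51 mm behind the grasp point.
Start: joints at [-1.247, 0.333, 0.04, 1.465, -0.013, 1.343, -0.059], TCP at [0.267, 0.593, 0.292] pointing down, gripper open.
Joint ranges: [-2.58, 2.58], [-0.38, 2.09], [-1.3, 1.39], [0.25, 2.4], [-1.5, 4.64], [0.08, 2.09], [-2.65, 2.65]. Speed limits (rad/s): [2.22, 2.22, 2.79, 2.79, 3.14, 3.14, 3.14].

### API

Orientations are given as [roll, pitch, yaw] about the fixed x, y, z axes, in that order (R = Rz(yaw) Ry(pitch) Rx(roll)).
In Python, from bench import manip gives the robot as it stands.
- The arm moves only by the shell command python3 -m inch 'ROWS'. ROWS is a JSON object of lists of equal length, an entry for each row: "fingers": the finger opening in m, from 0 to 0.087; "travel": the shift along the tool's x, y, z in m, a list of three; "rot": the turn, a rotation vector about the tool's x, y, z in degrees, a list of three. A call has 1 to 20 rows; each row shifts and turns the commanded pose from where the row before left it, along the tool's axes as they then stand; what a row does not reach is not made up. A row lasts 1/8 s, in which the tool goes at most 62.5 mm and 10.7 degrees, less where a joint would pass 70% of its speed; a pose out of reach is approached as far as the arm can. A call with a gripper value outside its range is refused whole. The fingers move at their own pace and stop on an object; the grip force is fixed at half the most. Time passes only in rows, so rows that do not move let the fingers close. It gives the time, the measured TCP pose, the force, the opening and the grip force at its end, in the units of the state.
- manip.sense(): the state, without advancing time (a new reading comes with each control period).
- manip.camera(name): name is "scene" or "top" or "wrist"; returns a dict with "pixels" (480x640x3 uint8, blue, green, red), "mtx" (3x3 intrinsics, pixels), "R" (3x3) and "t" (3): a world point X has camera coordinates R X + t. Camera axes: x right, y down, z forward; pixel columns grow to the right and rows downward; lengths in m; the calibration is good to about 2 mm. A picture is of the moment at which its call begins. There is no depth.
- manip.sign_off(): hands the job in; it is judged then, once.
Trained networks look in a picture, given as the dict that the camera call returned (one of the last four; its "shot" number tells which), for a name from the list of things; names that differ only in an ending like _2 or _b are one class to them, and where a whole thing is asked for, a point or a joint stands for the part that bears it (a point fixed in the world has none). Each returns a list of dicts, best first, with "conf" (0 to 1); they miss things now and then, are a little off and sometimes report something else, mostly with a low value. They report only what shows in the picture. A call takes as long as a camera call. They do not tell look-alikes from the thing itself.
- manip.silhouettes(picture, query): "region" (480x640 bool, what is visible of it) and "rect" ([left, top, width, height] in pixels, round what is visible of it).
The state is a dict: "clock": time; "qpos": joint angles; "joint_velocities": joint speeds; "effort": joint torques, N m; "position": TCP position; "tool_rot": TCP orientation; "contact_force": force on the tool from outside, world axes, zero at the start; "ft_torque": the same for the moment, N m; "finger_gap": finger opening in m; "grip_force": force on a finger pad.
Only numpy, scipy, OpenCV 4.12 (cv2) and the standard library are available. Lean on these libraries where they do the work, as an engineer would, in place of code of your own. Each camera call takes 0.05 s, during which the arm holds its last target. There are 200 camera calls.

### The job

Set up the bench polisher for the next castings: thread the aluminium spacer onto its upright spindle, then the brown polishing wheel, then the black locking bushing, its slot over the brass cross pin. Press the bushing gently, by feel, against the spring just until its top is under the pin, turn it clockwise (seen from above) to the stop and let the pin settle in the locking groove. Leave the stack clamped, and do not disturb the paint pot, the bottle or the eraser.

Things in the scene. Friction and masses are not known exactly. Their poses are not given: they have to be found in the camera images.
- polisher: Bench polisher, does not move: grey housing 126 x 106 x 40 mm with an upright steel spindle, locked against turning. Origin on the spindle axis at the bench top, z up, x along the spindle's brass cross pin (alike both ways). Housing from -55 to +71 mm in x, 53 mm either way in y. A round aluminium thrust flange, 50 mm across, surrounds the spindle, its top 63 mm up when free.
- spindle_foot (a point): Point of the polisher on the spindle axis, 63 mm up, where the free flange's top is. From below the spindle has a pilot 26 mm across (2 mm chamfer), ending in a flat shoulder 22 mm across; then a neck 14 mm across, 25.5 mm long, tip chamfered; across the neck the brass pin, 4 mm square, 24 mm long, its underside 15.5 mm above the shoulder.
- spindle_middle (a point): Point of the polisher on the spindle axis, 98.5 mm up: the middle of where the shoulder may be. The spindle sits firm in a collet, set up to 6.4 mm higher or lower each time, and no reading shows it: shoulder 92 to 105 mm, underside of pin 107.5 to 120.5 mm, tip 117.5 to 130.5 mm above the bench top. It must be found by feel (or seen).
- thrust_flange (a joint): How far the thrust flange is pressed down, in m: 0 free (up), 0.0195 at its bottom stop. Its spring pushes up with about 3 N when free and 0.6 N more per mm; it is damped (1 N more per 10 mm/s). Clamped by the locked bushing it stands 1.6 to 14.4 mm down.
- spacer: Plain aluminium spacer tube, 40 mm outside diameter, 27.6 mm bore, 24 mm high, standing upright. Origin at the centre of its underside, z up along its axis. It goes on first and rests on the thrust flange.
- wheel: Brown polishing wheel, a flat washer-shaped disc with a brass bore: 52 mm outside diameter, 27.6 mm bore, 10 mm thick, lying flat. Origin at the centre of its underside, z up along its axis. It goes on second and rests on the spacer.
- bushing: Black knurled locking bushing, 40 mm outside diameter, standing skirt down. Origin at the centre of its underside, z up. Black skirt 25 mm high, 30 mm inside, open below. Inside its top a steel cap: underside at 14 mm, flat land at 28 mm height, a 17 mm centre hole for the neck, a slot for the pin, a locking groove and two claws 4 mm higher than the land that stop the pin after the groove.
- bushing_slot (a point): Centre line of the bushing's through slot, at its outer end: 12 mm from the axis, 28 mm up, 75 degrees clockwise (from above) of the body's x axis. The slot, 6.5 mm wide and 30 mm long, runs right across the cap. It goes over the pin, so the bushing is put on with its x axis 75 degrees anticlockwise of the pin, or that plus a half turn. On the wheel the pin is then within the slot.
- bushing_groove (a point): Outer end of the locking groove, 12 mm from the axis along the body's x, 25 mm up; groove 6.5 mm wide, 3 mm deep, white marks at its ends. From resting on the wheel, 4.6 to 17.4 mm down brings the land under the pin; 1.5 mm more and the cap hits the shoulder, a hard stop. 75 degrees clockwise brings the groove under the pin (claws stop it 6 degrees later); the spring then lifts it 3 mm home.
- paint_pot: Bystander: paint pot with black screw cap and a blue band, 39 mm across, 46 mm high, origin at the centre of its underside.
- bottle: Bystander: small bottle with a white cap, 45 x 58 x 96 mm, origin at the centre of its underside.
- eraser: Bystander: white eraser in a blue sleeve, 21 x 45 x 13 mm, lying flat, origin at the centre of its underside.
Mind the look-alikes: they are no part of the job. What is meant by the wheel is not blue, and is the smaller of those in its own colour. What is shaped like the spacer but pink is not meant.

How it is judged:
On the way, in this order (a step that is already met when the one before it is completed fails the run):
1. the spacer is on the spindle, down on the thrust flange (horizontal distance between spacer and polisher below 0.0025 m and angle between spacer's own z axis and vertical below 0.06 rad and z of spacer in the frame of polisher below 0.0646 m), for 0.2 s.
2. the polishing wheel is on the spindle, down on the spacer (all of step 1 and horizontal distance between wheel and polisher below 0.0025 m and angle between wheel's own z axis and vertical below 0.06 rad and z of wheel in the frame of spacer between 0.0224 and 0.0256 m), for 0.2 s.
3. the bushing is on the spindle, down on the wheel, with the pin in its slot (all of step 2 and horizontal distance between bushing and polisher below 0.0025 m and angle between bushing's own z axis and vertical below 0.06 rad and z of bushing in the frame of wheel between 0.0084 and 0.0116 m), for 0.2 s.
At the end, for the whole second after the job is handed in: Spacer on flange, wheel on spacer, bushing on wheel (each within 1.6 mm in height, 2.5 mm of the axis, 0.06 rad of level); bushing's x axis within 0.2 rad of the pin, pin in its groove, so that the stack alone holds the flange 0.8 to 15.8 mm down; all at rest (all of step 3 and angle between the x axis of bushing and the x axis of polisher, either way round below 0.2 rad and value of joint thrust_flange between 0.0008 and 0.0158 m and linear speed of each of spacer, wheel, bushing below 0.01 m/s); the robot touches nothing.
It fails at once if the bushing is pressed or forced against the spindle with more than 25 N (contact force between bushing and polisher above 25 N).
It fails at once if the spacer or the wheel is forced against the polisher with more than 25 N (contact force between any of spacer, wheel and polisher above 25 N).
It fails at once if the paint pot, bottle or eraser is moved by more than 20 mm (distance of any of paint_pot, bottle, eraser from where it was at the start of the episode above 0.02 m).
It also fails if it takes over 72 s, if anything falls off the work surface, if the arm or the gripper's body presses on something with over 40 N, if the wrist force passes 120 N, or if a joint passes its speed limit or range.

## Working session

There is one attempt and no reset: what is moved stays moved. The work goes in short steps, Python scripts to look and compute and a shell command to move; the robot and the scene stay as the last step left them, time stands still between calls to the robot, and variables do not carry over. Pictures are saved under pics/ and viewed, at most 10 in all, crops included, and the job is handed in when it is done.

```bash
ls; mkdir -p pics; python3 - <<'E'
from bench import manip
import cv2,numpy as np
s=manip.sense();print(s['clock'],s['position'],s['tool_rot'],s['finger_gap'],manip.tcp_to_grasp)
for n in ['scene','top']:
    p=manip.camera(n);cv2.imwrite(f'pics/{n}0.png',p['pixels']);print(n,p['mtx'].tolist(),p['R'].tolist(),p['t'].tolist())
    for q in ['polisher','spacer','wheel','bushing','paint_pot','bottle','eraser']:
        print(q,[(round(d['conf'],2),d['rect']) for d in manip.silhouettes(p,q)])
E
```

```text
pics
0.0 [0.26658313 0.59242959 0.29138758] [-3.14000291e+00  1.40197419e-04  2.71881262e+00] 0.08683820457787485 0.051
scene [[446.1727035434077, 0.0, 320.09059148629154], [0.0, 446.1727035434077, 241.39935654114115], [0.0, 0.0, 1.0]] [[-0.439313314586416, -0.8983328348290234, -0.0013890626866948938], [-0.46889919542665154, 0.2306249776957362, -0.8526110861295908], [0.7662488865605845, -0.3739120719245263, -0.5225441668546043]] [0.22418926064505165, 0.2854330690487622, 0.7644762281249978]
polisher [(0.95, [348.7, 210.1, 50.5, 53.1])]
spacer [(0.65, [262.5, 276.8, 15.5, 18.1]), (0.58, [351.4, 268.2, 16.6, 19.3])]
wheel [(0.84, [179.0, 350.8, 40.0, 33.5]), (0.64, [215.3, 291.8, 22.8, 19.3]), (0.57, [292.9, 296.0, 23.0, 17.3])]
bushing [(0.68, [307.5, 264.0, 16.7, 16.1]), (0.44, [347.8, 211.9, 51.1, 55.7])]
paint_pot []
bottle [(0.96, [160.2, 297.3, 37.5, 48.7])]
eraser []
top [[547.5521160055836, 0.0, 315.63500935566213], [0.0, 547.5521160055836, 251.0705539317195], [0.0, 0.0, 1.0]] [[-0.025070863858685108, -0.9996502035860123, 0.008421535241475231], [-0.9954970760893294, 0.024194579484539305, -0.091652571274146], [0.09141675602959988, -0.01068142284578441, -0.995755433790353]] [0.021036087826323647, 0.45926042261622685, 1.513332726094302]
polisher [(0.82, [350.8, 217.2, 39.5, 49.7])]
spacer [(0.45, [330.3, 271.0, 13.3, 13.6]), (0.4, [259.1, 249.3, 12.2, 12.3])]
wheel [(0.96, [175.7, 307.5, 28.3, 26.1]), (0.55, [271.5, 279.3, 19.7, 21.3]), (0.53, [217.0, 247.0, 17.6, 23.2]), (0.24, [349.3, 215.9, 42.4, 54.2])]
bushing [(0.72, [296.9, 247.3, 12.6, 16.1])]
paint_pot [(0.73, [426.6, 216.9, 15.9, 17.4])]
bottle [(0.78, [168.5, 274.3, 27.7, 18.5])]
eraser [(0.63, [432.7, 193.4, 7.1, 15.7])]
```

```bash
python3 - <<'E'
import cv2,numpy as np
a=cv2.imread('pics/top0.png')[170:350,150:460];b=cv2.imread('pics/scene0.png')[190:400,150:460]
a=cv2.resize(a,(800,464),interpolation=cv2.INTER_CUBIC);cv2.imwrite('pics/a.png',a)
b=cv2.resize(b,(800,542),interpolation=cv2.INTER_CUBIC);cv2.imwrite('pics/b.png',b)
E
```

```text
(no output)
```

View pics/a.png

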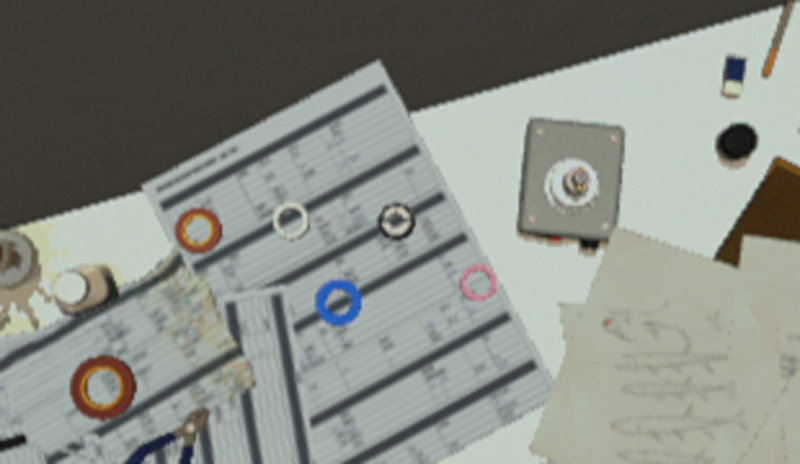

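View pics/b.png

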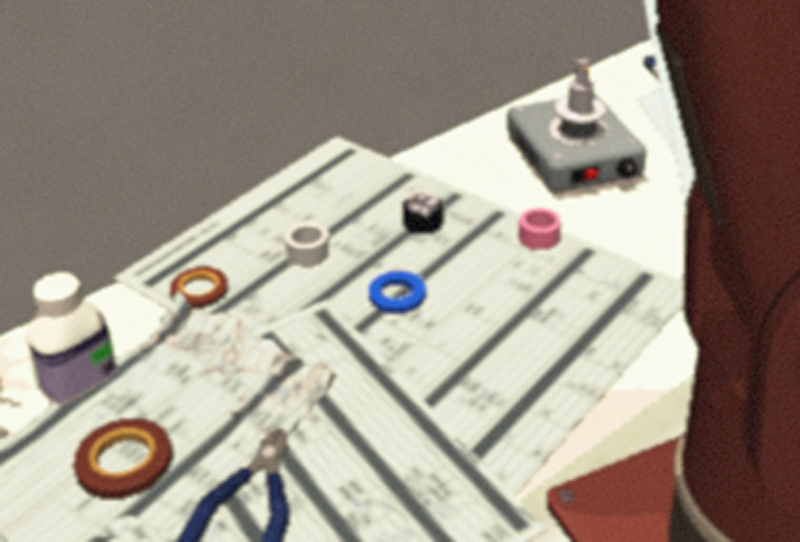

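Top crop: the small brown wheel is at (198,231), the aluminium ring at (290,220), the bushing at (397,221) and the polisher's spindle at (575,182). The pink ring, blue disc and large brown disc are the look-alikes. The scene crop agrees.

```bash
cat > h.py <<'E'
from bench import manip
import cv2,numpy as np
from scipy.spatial.transform import Rotation as Ro
def ray(p,u,v,z):
    d=p['R'].T@np.linalg.solve(p['mtx'],[u,v,1.]); c=-p['R'].T@p['t']
    return (c+d*(z-c[2])/d[2])
def proj(p,X):
    X=np.atleast_2d(X); c=X@p['R'].T+p['t']; q=c@p['mtx'].T; return q[:,:2]/q[:,2:]
def arr(p):
    for k in('mtx','R','t'):p[k]=np.array(p[k],float)
    return p
def cam(n): return arr(manip.camera(n))
def tool():
    s=manip.sense(); return np.array(s['position']),Ro.from_euler('xyz',s['tool_rot']).as_matrix()
def delta(x,y,z): # travel in tool axes to put grasp point at world x,y,z
    P,R=tool(); g=P+R[:,2]*manip.tcp_to_grasp
    return R.T@(np.array([x,y,z])-g)
E
python3 - <<'E'
from h import *
p=cam('top')
for n,u,v,z in [('spacer',265.2,255.5,.012),('wheel',225.8,258.6,.005),('bushing',303.2,255.3,.014),('pol',150+575/2.58,170+182/2.58,.095),('flange',150+572/2.58,170+184/2.58,.063),('blue',281,290,.005),('bottle',182,283,.05)]:
    X=ray(p,u,v,z);print(n,X.round(4),np.hypot(*X[:2]).round(3))
w=cam('wrist');P,R=tool();C=-w['R'].T@w['t']
print('cam in tool',R.T@(C-P),'view axis',(R.T@w['R'].T).round(3),w['mtx'][0])
print('tool axes',R.round(3)); print(delta(*ray(p,265.2,255.5,.012)[:2],.16).round(3))
E
```

```text
spacer [0.4514 0.1518 0.012 ] 0.476
wheel [0.4459 0.2637 0.005 ] 0.518
bushing [0.4492 0.0449 0.014 ] 0.451
pol [ 0.4774 -0.1432  0.095 ] 0.498
flange [ 0.4788 -0.1437  0.063 ] 0.5
blue [0.3536 0.1096 0.005 ] 0.37
bottle [0.3784 0.3768 0.05  ] 0.534
cam in tool [ 0.08489661 -0.00029062 -0.09184674] view axis [[-0.001 -0.952 -0.305]
 [ 1.    -0.002  0.001]
 [-0.001 -0.305  0.952]] [431.95536837   0.         314.49440142]
tool axes [[-0.912  0.41  -0.   ]
 [ 0.41   0.912 -0.   ]
 [-0.    -0.    -1.   ]]
[-0.349 -0.326  0.081]
```

```bash
python3 -m inch '{"fingers":[0.087,0.087,0.087,0.087,0.087,0.087,0.087,0.087,0.087,0.087,0.087,0.087,0.087,0.087,0.087,0.087,0.087,0.087],"travel":[[-0.029,-0.027,0],[-0.029,-0.027,0],[-0.029,-0.027,0],[-0.029,-0.027,0],[-0.029,-0.027,0],[-0.029,-0.027,0],[-0.029,-0.027,0],[-0.029,-0.027,0],[-0.029,-0.027,0],[-0.029,-0.027,0],[-0.029,-0.027,0],[-0.03,-0.029,0],[0,0,0.015],[0,0,0.015],[0,0,0.015],[0,0,0.015],[0,0,0],[0,0,0]],"rot":[[0,0,0],[0,0,0],[0,0,0],[0,0,0],[0,0,0],[0,0,0],[0,0,0],[0,0,0],[0,0,0],[0,0,0],[0,0,0],[0,0,0],[0,0,9.5],[0,0,9.5],[0,0,9.5],[0,0,9.5],[0,0,9],[0,0,0]]}'
cat >> h.py <<'E'
def sil(p,q):
    return [(round(d['conf'],2),np.array(d['rect']).round(1).tolist()) for d in manip.silhouettes(p,q)]
def circ(p,q,z,near,top=None):
    """centre of round thing from mask hull: fit ellipse to top rim"""
    best=None
    for d in manip.silhouettes(p,q):
        x,y,w,h=d['rect']; X=ray(p,x+w/2,y+h/2,z)
        e=np.hypot(*(X[:2]-np.array(near)[:2]))
        print(q,round(d['conf'],2),X.round(4),[round(v) for v in d['rect']])
        if e<.04 and best is None: best=d
    return best
E
python3 - <<'E'
from h import *
print(manip.sense()['clock'],manip.sense()['contact_force'],manip.sense()['qpos'])
w=cam('wrist');cv2.imwrite('pics/w1.png',w['pixels'])
P,R=tool();print(P,R.round(3).tolist())
b=circ(w,'spacer',.012,(.4514,.1518))
print(delta(.4514,.1518,.021))
E
```

```text
clock: 3.15
position: [0.4512, 0.1522, 0.2323]
tool_rot: [3.142, 0.0, 1.899]
contact_force: [0.3, 0.5, 0.0]
finger_gap: 0.0872
grip_force: 0.0
3.15 [0.25601811 0.48012959 0.00247806] [-0.78721719  0.01024772  0.3737878   1.96961174 -0.00406417  1.16242072
 -0.08320236]
[0.45128467 0.15227463 0.23247548] [[-0.325, 0.946, 0.0], [0.946, 0.325, 0.0], [0.0, 0.0, -1.0]]
spacer 0.72 [ 0.3926 -0.0454  0.012 ] [162, 396, 32, 29]
spacer 0.62 [0.4536 0.1626 0.012 ] [295, 184, 55, 55]
[-0.00048807 -0.0001958   0.16052493]
```

View pics/w1.png

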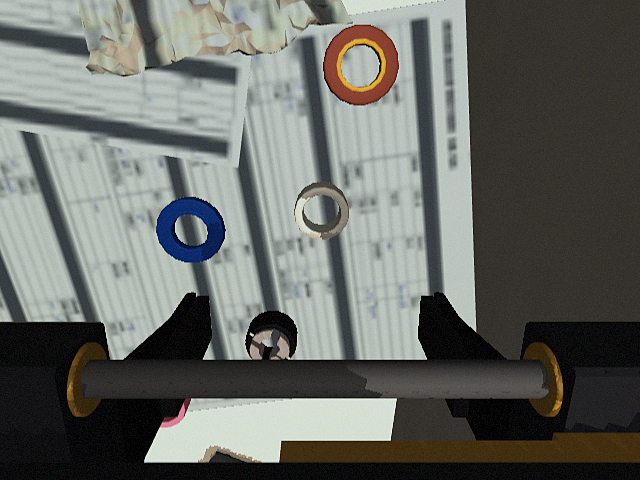

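Wrist view: aluminium ring at (322,211), wheel at (361,65), bushing at (271,336). I'll check these against the top camera.

```bash
python3 - <<'E'
from h import *
w=cam('wrist');t=cam('top')
for n,X in [('spacer',(.4514,.1518,.012)),('wheel',(.4459,.2637,.005)),('bushing',(.4492,.0449,.014))]:
    print(n,proj(w,X).round(1))
for n,u,v,z in [('spacer top',322,207,.024),('wheel',361,65,.005),('bush',271,336,.028),('blue',191,230,.005)]: print(n,ray(w,u,v,z).round(4))
C=-w['R'].T@w['t'];P,R=tool();print(C.round(4),P.round(4),R.T@(C-P),(R.T@w['R'].T).round(3).tolist())
for q in ('spacer','wheel','bushing'):
    print('top',sil(t,q)); print('wrist',sil(w,q))
E
```

```text
spacer [[314.7 223.4]]
wheel [[359.9  69.8]]
bushing [[269.6 343.1]]
spacer top [0.4513 0.168  0.024 ]
wheel [0.4455 0.2668 0.005 ]
bush [0.4472 0.0596 0.028 ]
blue [0.3637 0.1142 0.005 ]
[0.4233 0.2321 0.3244] [0.4513 0.1523 0.2325] [ 0.084573   -0.00056479 -0.09184738] [[-0.0, -0.953, -0.304], [1.0, -0.0, 0.001], [-0.001, -0.304, 0.953]]
top [(0.6, [328.9, 272.4, 11.5, 14.5]), (0.17, [353.7, 215.8, 37.2, 54.6])]
wrist [(0.71, [158.9, 397.7, 33.0, 28.2]), (0.7, [294.9, 184.0, 55.1, 56.9])]
top [(0.74, [176.6, 310.9, 27.8, 21.7]), (0.46, [215.2, 254.0, 11.7, 12.9])]
wrist [(0.9, [326.6, 22.5, 69.5, 83.5]), (0.76, [154.4, 196.6, 74.9, 67.7])]
top [(0.58, [297.6, 247.9, 11.7, 18.4])]
wrist [(0.75, [242.7, 313.2, 52.9, 47.8])]
```

```bash
python3 -m inch '{"fingers":[0.087,0.087,0.087,0.087],"travel":[[0.008,0.005,0.03],[0,0,0.04],[0,0,0.03],[0,0,0]],"rot":[[0,0,0],[0,0,0],[0,0,0],[0,0,0]]}'
python3 - <<'E'
from h import *
w=cam('wrist');cv2.imwrite('pics/w2.png',w['pixels'])
g=cv2.cvtColor(w['pixels'],cv2.COLOR_BGR2GRAY)
for d in manip.silhouettes(w,'spacer'):
    x,y,ww,hh=d['rect'];X=ray(w,x+ww/2,y+hh/2,.012);print(d['conf'],d['rect'],X,delta(*X[:2],.023))
E
```

```text
clock: 4.15
position: [0.4521, 0.1608, 0.1306]
tool_rot: [-3.137, 0.001, 1.899]
contact_force: [0.5, -0.7, 0.6]
finger_gap: 0.0869
grip_force: 0.0
0.95 [280.6, 228.4, 75.8, 88.8] [0.45307858 0.1615134  0.012     ] [ 0.00022515 -0.00068903  0.05907592]
0.19 [323.7, 1.0, 105.0, 121.7] [0.44463885 0.26658647 0.012     ] [0.1024239  0.0251372  0.05907661]
```

View pics/w2.png

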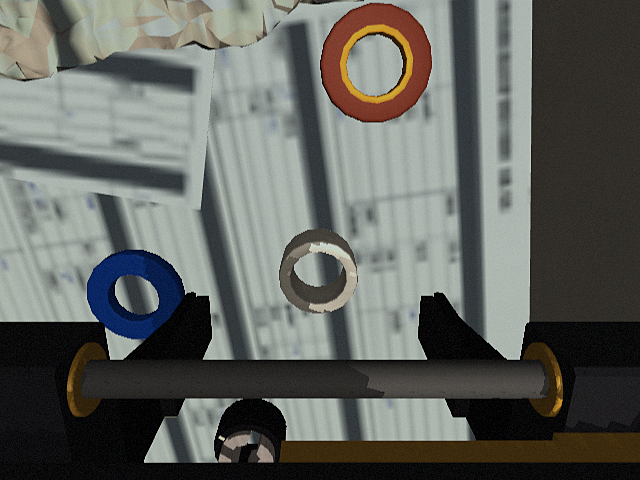

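Spacer at (318,271), centred between the fingers. I'll descend and grip.

```bash
python3 -m inch '{"fingers":[0.087,0.087,0.087,0.03,0.03,0.03,0.03,0.03],"travel":[[0,0,0.03],[0,0,0.029],[0,0,0],[0,0,0],[0,0,0],[0,0,0],[0,0,0],[0,0,0]],"rot":[[0,0,0],[0,0,0],[0,0,0],[0,0,0],[0,0,0],[0,0,0],[0,0,0],[0,0,0]]}'
python3 -c "
from h import *
X=np.array([.4446,.2666]);print(proj(cam('wrist'),[[.445,.2665,.005]]))
P,R=tool();print(P,R.round(4).tolist())"
```

```text
clock: 5.25
position: [0.4534, 0.1614, 0.0734]
tool_rot: [3.141, -0.0, 1.899]
contact_force: [-0.3, 0.2, -0.2]
finger_gap: 0.0449
grip_force: 0.0
[[391.38500948  49.89763801]]
[0.45336703 0.16138523 0.0733145 ] [[-0.3217, 0.9468, -0.0], [0.9468, 0.3217, -0.0], [-0.0, -0.0, -1.0]]
```

```bash
python3 -m inch '{"fingers":[0.03,0.03,0.03,0.03,0.03,0.03,0.03,0.03,0.03,0.03,0.03,0.03,0.03,0.03,0.03,0.03,0.03,0.03,0.03],"travel":[[0,0,0],[0,0,0],[0,0,-0.02],[0,0,-0.05],[0,0,-0.05],[0,0,-0.05],[-0.0373,-0.01,0],[-0.0373,-0.01,0],[-0.0373,-0.01,0],[-0.0373,-0.01,0],[-0.0373,-0.01,0],[-0.0373,-0.01,0],[-0.0373,-0.01,0],[-0.0373,-0.01,0],[-0.0373,-0.01,0],[-0.0373,-0.01,0],[0,0,0],[0,0,0],[0,0,0]],"rot":[[0,0,0],[0,0,0],[0,0,0],[0,0,0],[0,0,0],[0,0,0],[0,0,0],[0,0,0],[0,0,0],[0,0,0],[0,0,0],[0,0,0],[0,0,0],[0,0,0],[0,0,0],[0,0,0],[0,0,0],[0,0,0],[0,0,0]]}'
python3 - <<'E'
from h import *
w=cam('wrist');cv2.imwrite('pics/w3.png',w['pixels']);P,R=tool();print(P,R.round(4).tolist())
np.savez('w3.npz',mtx=w['mtx'],R=w['R'],t=w['t'],P=P,TR=R)
for q in('polisher','spacer'):print(q,sil(w,q))
for z in(.063,.0985,.124): print(proj(w,[.478,-.1435,z]))
E
```

```text
clock: 7.68
position: [0.4789, -0.2226, 0.2431]
tool_rot: [3.142, -0.001, 1.9]
contact_force: [-0.1, 0.8, -0.1]
finger_gap: 0.0386
grip_force: 30.0
[ 0.4789158  -0.22264595  0.24320422] [[-0.3236, 0.9462, -0.0], [0.9462, 0.3236, 0.0006], [0.0006, 0.0002, -1.0]]
polisher [(0.9, [249.9, 5.2, 232.4, 221.2])]
spacer [(0.79, [264.1, 268.3, 101.6, 91.9])]
[[355.73305274 120.74106164]]
[[361.89104124 123.15057711]]
[[367.57496883 125.37460066]]
```

View pics/w3.png

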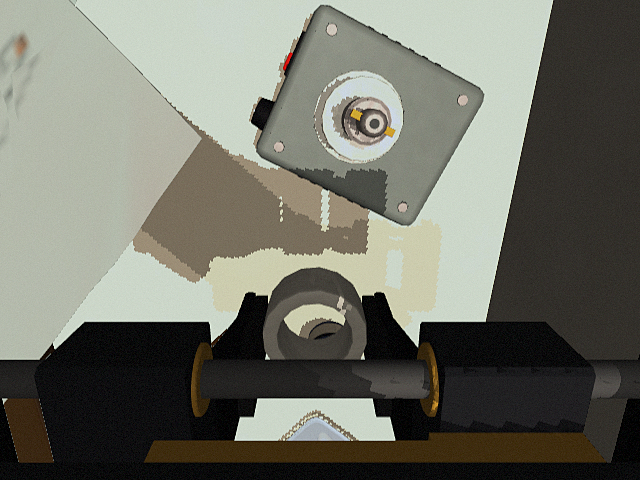

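```bash
python3 - <<'E'
import cv2
a=cv2.imread('pics/w3.png');b=cv2.resize(a[60:180,300:420],(600,600),interpolation=cv2.INTER_CUBIC);cv2.imwrite('pics/w3c.png',b)
E
```

```text
(no output)
```

View pics/w3c.png

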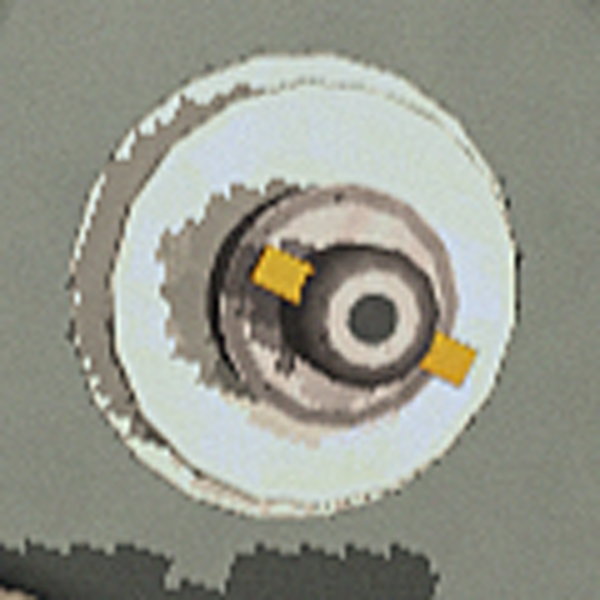

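```bash
python3 - <<'E'
from h import *
from scipy.optimize import least_squares
f=np.load('w3.npz');w={k:f[k] for k in('mtx','R','t')}
obs=np.array([[363,119],[375.2,123.2],[300+258/5,60+266/5],[300+472/5,60+368/5]])
def pts(p):
    x,y,a,t=p;d=12e-3*np.array([np.cos(a),np.sin(a)])
    return np.array([[x,y,.063],[x,y,t],[x+d[0],y+d[1],t-.006],[x-d[0],y-d[1],t-.006]])
best=min((least_squares(lambda p:(proj(w,pts(p))-obs).ravel(),[.478,-.1435,a,.124],x_scale=[.01,.01,.3,.01]) for a in(0,1.5,3,4.5)),key=lambda r:r.cost)
print(best.x,np.degrees(best.x[2]),best.fun.round(2))
# flange width: project ring
for t in (.1175,.124,.1305):
    r=least_squares(lambda p:(proj(w,pts([*p,t]))-obs).ravel(),best.x[:3]);print(t,r.x,r.cost)
a=np.linspace(0,6.283,60)
q=proj(w,np.c_[best.x[0]+.025*np.cos(a),best.x[1]+.025*np.sin(a),0*a+.063]);print('flange bbox',q.min(0),q.max(0),'obs 322.6..403.4, 77..161')
# spacer in tool: rect [264.1,268.3,101.6,91.9]; 
P,R=f['P'],f['TR']
for cx in (0,):
  for tx in (-.003,0,.003):
    X=[]
    for z in(-.0225,.0015):
        c=P+R@[tx,0,0.051]; X.append(np.c_[c[0]+.02*np.cos(a),c[1]+.02*np.sin(a),0*a+c[2]+z])
    q=proj(w,np.vstack(X));print('spacer tx',tx,q.min(0),q.max(0), 'tot',[264.1,268.3,365.7,360.2])
E
```

```text
[ 0.48189548 -0.14155248  3.04615991  0.11757775] 174.53210661780508 [-0.12  0.74 -0.26  0.31  0.08 -0.51  0.29 -0.42]
0.1175 [ 0.48190426 -0.14155207  3.04616137] 0.6198872950736627
0.124 [ 0.48116295 -0.141587    3.04603436] 1.9972279327483518
0.1305 [ 0.48040657 -0.14162285  3.04589652] 6.3613170767662295
flange bbox [321.67604298  75.62983221] [404.16351828 161.33733625] obs 322.6..403.4, 77..161
spacer tx -0.003 [262.15632151 276.5716212 ] [369.30622107 395.9454611 ] tot [264.1, 268.3, 365.7, 360.2]
spacer tx 0 [261.84745195 269.77999252] [369.60767547 389.37037732] tot [264.1, 268.3, 365.7, 360.2]
spacer tx 0.003 [261.53503857 262.91804023] [369.91257868 382.72279784] tot [264.1, 268.3, 365.7, 360.2]
```

The fit puts the spindle axis at (0.4817, -0.1416), the tip at about 0.118 and the pin at about -5.5°. The spacer is centred in the grip.

```bash
python3 -m inch '{"fingers":[0.03,0.03,0.03,0.03,0.03,0.03,0.03],"travel":[[0.025,0.01,0],[0.025,0.01,0],[0.025,0.009,0],[0,0,0.025],[0,0,0.025],[0,0,0.018],[0,0,0]],"rot":[[0,0,0],[0,0,0],[0,0,0],[0,0,0],[0,0,0],[0,0,0],[0,0,0]]}'
python3 - <<'E'
from h import *
P,R=tool();print(P,manip.sense()['contact_force'],delta(.4817,-.1416,.0855))
w=cam('wrist');cv2.imwrite('pics/w4.png',w['pixels'])
E
```

```text
clock: 8.7
position: [0.4813, -0.1431, 0.1744]
tool_rot: [-3.139, -0.001, 1.899]
contact_force: [-0.2, -0.5, 0.5]
finger_gap: 0.0389
grip_force: 30.0
[ 0.48133834 -0.14305652  0.17437091] [-0.22465497 -0.51179094  0.51216238] [0.00120658 0.00101085 0.03786964]
```

View pics/w4.png

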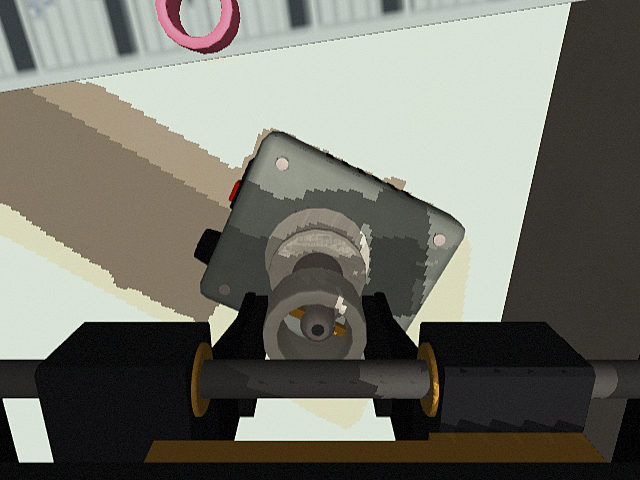

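The tip at (318,329) shows inside the spacer bore, with the neck already entered. I'll read the remaining lateral error off this view.

```bash
python3 - <<'E'
from h import *
w=cam('wrist');P,R=tool()
for t in(.118,.120,.122):
    X=ray(w,318,329,t);print(t,X.round(4),(R.T@(X-P)).round(4))
print(proj(w,[.4817,-.1416,.119]))
E
```

```text
0.118 [ 0.4822 -0.1415  0.118 ] [0.0019 0.0005 0.0579]
0.12 [ 0.4818 -0.1405  0.12  ] [0.003  0.0005 0.0559]
0.122 [ 0.4814 -0.1394  0.122 ] [0.0041 0.0005 0.0539]
[[316.81887172 330.08912423]]
```

```bash
python3 -m inch '{"fingers":[0.03,0.03,0.03,0.03,0.03,0.03],"travel":[[0.0014,0.0007,0],[0,0,0],[0,0,0.003],[0,0,0.003],[0,0,0.003],[0,0,0.002]],"rot":[[0,0,0],[0,0,0],[0,0,0],[0,0,0],[0,0,0],[0,0,0]]}'
```

```text
clock: 9.55
position: [0.4821, -0.1421, 0.1639]
tool_rot: [-3.141, -0.0, 1.898]
contact_force: [-0.3, -0.8, -1.0]
finger_gap: 0.0384
grip_force: 30.0
```

```bash
python3 -m inch '{"fingers":[0.03,0.03,0.03,0.03],"travel":[[0,0,0.003],[0,0,0.003],[0,0,0.003],[0,0,0]],"rot":[[0,0,0],[0,0,0],[0,0,0],[0,0,0]]}'
```

```text
clock: 10.05
position: [0.4822, -0.1421, 0.155]
tool_rot: [-3.141, 0.0, 1.898]
contact_force: [-0.1, -0.8, -0.9]
finger_gap: 0.039
grip_force: 30.0
```

```bash
python3 -m inch '{"fingers":[0.03,0.03,0.03,0.03,0.03,0.03],"travel":[[0,0,0.004],[0,0,0.004],[0,0,0.004],[0,0,0.004],[0,0,0.002],[0,0,0]],"rot":[[0,0,0],[0,0,0],[0,0,0],[0,0,0],[0,0,0],[0,0,0]]}'
```

```text
clock: 10.8
position: [0.4822, -0.1421, 0.1371]
tool_rot: [-3.141, 0.0, 1.898]
contact_force: [0.6, -2.0, -1.4]
finger_gap: 0.0392
grip_force: 30.0
```

```bash
python3 -m inch '{"fingers":[0.065,0.065,0.065,0.065,0.087,0.087,0.087,0.087,0.087,0.087,0.087,0.087,0.087,0.087,0.087,0.087,0.087,0.087,0.087],"travel":[[0,0,0],[0,0,0],[0,0,0],[0,0,-0.03],[0,0,-0.03],[0,0,-0.035],[0.0362,0.0088,0],[0.0362,0.0088,0],[0.0362,0.0088,0],[0.0362,0.0088,0],[0.0362,0.0088,0],[0.0362,0.0088,0],[0.0362,0.0088,0],[0.0362,0.0088,0.01],[0.0362,0.0088,0.02],[0.0362,0.0088,0.03],[0.0362,0.0088,0.03],[0,0,0],[0,0,0]],"rot":[[0,0,0],[0,0,0],[0,0,0],[0,0,0],[0,0,0],[0,0,0],[0,0,0],[0,0,0],[0,0,0],[0,0,0],[0,0,0],[0,0,0],[0,0,0],[0,0,0],[0,0,0],[0,0,0],[0,0,0],[0,0,0],[0,0,0]]}'
python3 - <<'E'
from h import *
w=cam('wrist');cv2.imwrite('pics/w5.png',w['pixels'])
m=cv2.inRange(cv2.cvtColor(w['pixels'],cv2.COLOR_BGR2HSV),(0,110,40),(30,255,255))
n,l,s,c=cv2.connectedComponentsWithStats(m)
for i in range(1,n):
    if s[i][4]>1500:print('brown',s[i],ray(w,s[i][0]+s[i][2]/2,s[i][1]+s[i][3]/2,.005))
for d in manip.silhouettes(w,'wheel'):
    x,y,ww,hh=d['rect'];X=ray(w,x+ww/2,y+hh/2,.005);print(d['conf'],d['rect'],X,delta(*X[:2],.021))
t=cam('top');print(sil(t,'spacer'),proj(t,[.482,-.1416,.087]))
E
```

```text
clock: 13.18
position: [0.446, 0.2656, 0.1424]
tool_rot: [-3.141, 0.001, 1.898]
contact_force: [0.8, -0.5, 0.4]
finger_gap: 0.087
grip_force: 0.0
brown [   0    0   96   29 2094] [0.28510454 0.34333979 0.005     ]
brown [ 268  218   93   84 4165] [0.44534864 0.26606987 0.005     ]
brown [ 279  432  361   31 8443] [0.57765881 0.17236977 0.005     ]
0.93 [268.9, 211.0, 89.8, 93.6] [0.44455194 0.26719358 0.005     ] [ 0.00239237 -0.00136617  0.07111497]
0.66 [144.6, 425.7, 18.0, 33.8] [0.38635808 0.11194205 0.005     ] [-0.12603109 -0.10623254  0.07096142]
0.61 [0.0, 0.0, 112.5, 33.5] [0.28897148 0.34362942 0.005     ] [ 0.12464462 -0.12425672  0.07099744]
[(0.66, [366.1, 237.4, 14.5, 10.7]), (0.39, [335.4, 273.2, 5.7, 4.0]), (0.15, [425.8, 219.1, 19.0, 13.9])] [[371.88058266 239.18105808]]
```

```bash
python3 -m inch '{"fingers":[0.087,0.087,0.087,0.04,0.04,0.04,0.04,0.04,0.04,0.04],"travel":[[0.0017,-0.001,0.03],[0,0,0.03],[0,0,0.0105],[0,0,0],[0,0,0],[0,0,0],[0,0,0],[0,0,0],[0,0,0],[0,0,0]],"rot":[[0,0,0],[0,0,0],[0,0,0],[0,0,0],[0,0,0],[0,0,0],[0,0,0],[0,0,0],[0,0,0],[0,0,0]]}'
```

```text
clock: 14.62
position: [0.4445, 0.2676, 0.0722]
tool_rot: [3.141, -0.0, 1.898]
contact_force: [-1.1, -1.4, 6.1]
finger_gap: 0.0509
grip_force: 30.0
```

```bash
python3 -m inch '{"fingers":[0.04,0.04,0.04,0.04,0.04,0.04,0.04,0.04,0.04,0.04,0.04,0.04,0.04,0.04,0.04,0.04,0.04],"travel":[[0,0,-0.015],[0,0,-0.045],[0,0,-0.05],[0,0,-0.048],[-0.0363,-0.0088,0],[-0.0363,-0.0088,0],[-0.0363,-0.0088,0],[-0.0363,-0.0088,0],[-0.0363,-0.0088,0],[-0.0363,-0.0088,0],[-0.0363,-0.0088,0],[-0.0363,-0.0088,0],[-0.0363,-0.0088,0],[-0.0363,-0.0088,0],[-0.0363,-0.0088,0],[0,0,0],[0,0,0]],"rot":[[0,0,0],[0,0,0],[0,0,0],[0,0,0],[0,0,0],[0,0,0],[0,0,0],[0,0,0],[0,0,0],[0,0,0],[0,0,0],[0,0,0],[0,0,0],[0,0,0],[0,0,0],[0,0,0],[0,0,0]]}'
python3 - <<'E'
from h import *
w=cam('wrist');cv2.imwrite('pics/w6.png',w['pixels'])
P,R=tool();print(P,manip.sense()['contact_force'],delta(.482,-.1415,.11))
for q in('wheel','spacer'):print(q,sil(w,q))
a=np.linspace(0,6.283,90)
for tx in (-.002,0,.002):
    c=P+R@[tx,0,.051]
    q=proj(w,np.vstack([np.c_[c[0]+.026*np.cos(a),c[1]+.026*np.sin(a),0*a+c[2]+z] for z in(-.0212,-.0112)]));print(tx,q.min(0),q.max(0))
E
```

```text
clock: 16.75
position: [0.481, -0.1413, 0.23]
tool_rot: [3.141, -0.001, 1.898]
contact_force: [-0.3, 0.6, -0.6]
finger_gap: 0.0503
grip_force: 30.0
[ 0.48107815 -0.14082004  0.22992837] [ 0.36174158  0.46743274 -0.55612932] [-0.00101258  0.00064244  0.06892784]
wheel [(0.91, [254.5, 261.1, 119.9, 100.3]), (0.19, [277.6, 206.1, 76.3, 51.9])]
spacer [(0.69, [284.1, 215.0, 65.7, 56.7]), (0.65, [184.8, 0.1, 70.8, 66.1]), (0.54, [277.2, 403.9, 40.9, 39.6]), (0.5, [274.6, 209.7, 80.5, 49.4])]
-0.002 [251.34504074 260.32332204] [381.23734072 385.20408192]
0 [251.10951261 255.65902764] [381.46136596 381.12319383]
0.002 [250.87230983 250.96200441] [381.68697987 377.01466829]
```

View pics/w6.png

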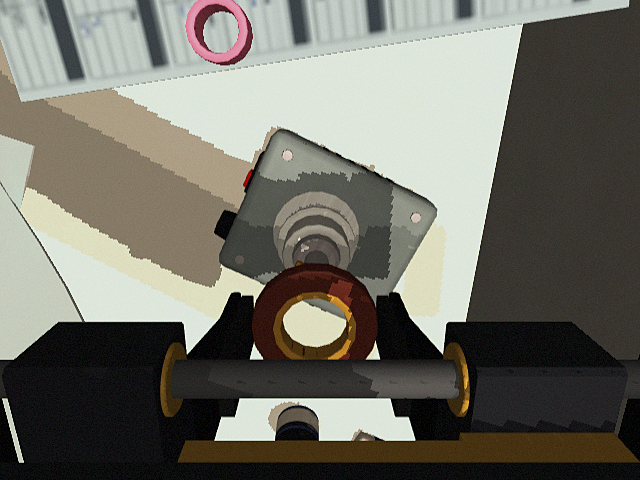

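Wheel held flat, its front edge at row 262, which puts it about 2.5 mm back in the grip. I'll shift for that and go down to just over the tip.

```bash
python3 -m inch '{"fingers":[0.04,0.04,0.04,0.04,0.04],"travel":[[0.0017,0.0006,0.015],[0,0,0.02],[0,0,0.006],[0,0,0],[0,0,0]],"rot":[[0,0,0],[0,0,0],[0,0,0],[0,0,0],[0,0,0]]}'
python3 - <<'E'
from h import *
w=cam('wrist');a=w['pixels'];P,R=tool();print(P,manip.sense()['contact_force'])
print(proj(w,[.482,-.1415,.118]))
cv2.imwrite('pics/w7.png',cv2.resize(a[240:380,230:400],(680,560),interpolation=cv2.INTER_CUBIC))
E
```

```text
clock: 17.52
position: [0.4814, -0.1401, 0.1892]
tool_rot: [3.141, 0.0, 1.898]
contact_force: [-0.2, -0.0, -1.4]
finger_gap: 0.0506
grip_force: 30.0
[ 0.48148794 -0.14000736  0.18928836] [-0.05380316  0.39694734 -1.22678387]
[[315.66375343 319.32178338]]
```

View pics/w7.png

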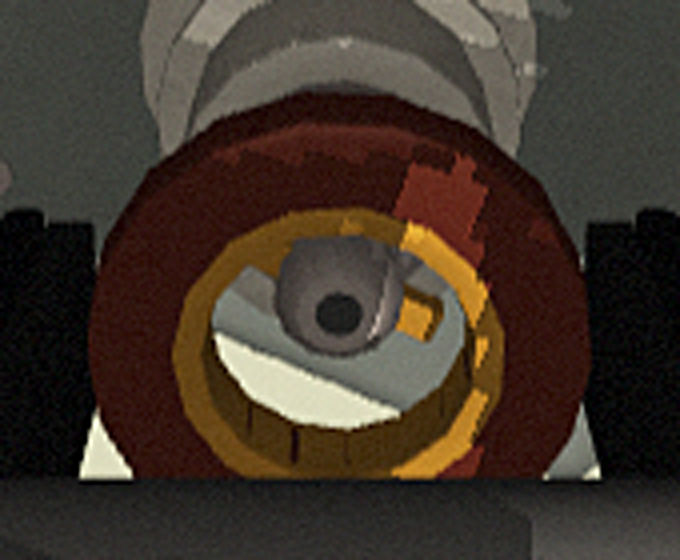

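Tip at crop (340,312), inside the bore. The lower bore edge is at crop row 428, so row 347 in the full picture. I'll compute the offset from that.

```bash
python3 - <<'E'
from h import *
w=cam('wrist');P,R=tool();a=np.linspace(0,6.283,180)
for dz in(-.0212,-.024):
  for tx in(-.004,-.002,0):
    c=P+R@[tx,0,.051]
    q=proj(w,np.c_[c[0]+.0138*np.cos(a),c[1]+.0138*np.sin(a),0*a+c[2]+dz]);o=proj(w,np.c_[c[0]+.026*np.cos(a),c[1]+.026*np.sin(a),0*a+c[2]+dz])
    print(dz,tx,'bore',q.min(0).round(1),q.max(0).round(1),'outer top',o.min(0).round(1),c[:2].round(4))
print('obs bore l/r 282.5,347 bottom 347; outer bottom-edge top 263')
E
```

```text
-0.0212 -0.004 bore [283.  293.5] [348.1 351.8] outer top [254.2 266. ] [ 0.4828 -0.1438]
-0.0212 -0.002 bore [282.9 289.1] [348.2 347.7] outer top [254.  261.3] [ 0.4822 -0.1419]
-0.0212 0 bore [282.8 284.6] [348.3 343.7] outer top [253.8 256.7] [ 0.4815 -0.14  ]
-0.024 -0.004 bore [283.5 290.7] [347.6 348.3] outer top [255.1 263.5] [ 0.4828 -0.1438]
-0.024 -0.002 bore [283.4 286.3] [347.7 344.3] outer top [254.9 259. ] [ 0.4822 -0.1419]
-0.024 0 bore [283.2 281.9] [347.8 340.3] outer top [254.7 254.4] [ 0.4815 -0.14  ]
obs bore l/r 282.5,347 bottom 347; outer bottom-edge top 263
```

```bash
python3 -m inch '{"fingers":[0.04,0.04,0.04,0.04,0.04,0.04],"travel":[[0.0005,0,0.002],[0,0,0.003],[0,0,0.003],[0,0,0.003],[0,0,0.003],[0,0,0]],"rot":[[0,0,0],[0,0,0],[0,0,0],[0,0,0],[0,0,0],[0,0,0]]}'
```

```text
clock: 18.38
position: [0.4808, -0.1395, 0.1745]
tool_rot: [-3.141, -0.0, 1.898]
contact_force: [-0.3, 0.7, -0.6]
finger_gap: 0.0502
grip_force: 30.0
```

```bash
python3 -m inch '{"fingers":[0.04,0.04,0.04,0.04,0.04],"travel":[[0,0,0.003],[0,0,0.003],[0,0,0.002],[0,0,0.002],[0,0,0.002]],"rot":[[0,0,0],[0,0,0],[0,0,0],[0,0,0],[0,0,0]]}'
```

```text
clock: 19.0
position: [0.481, -0.1395, 0.1626]
tool_rot: [-3.142, 0.0, 1.898]
contact_force: [0.8, -0.3, -0.0]
finger_gap: 0.0511
grip_force: 30.0
```

```bash
python3 -m inch '{"fingers":[0.04,0.04,0.04],"travel":[[0,0,0.0015],[0,0,0.0015],[0,0,0]],"rot":[[0,0,0],[0,0,0],[0,0,0]]}'
```

```text
clock: 19.38
position: [0.4809, -0.1395, 0.1597]
tool_rot: [-3.141, -0.0, 1.898]
contact_force: [-0.5, 0.5, -0.6]
finger_gap: 0.0506
grip_force: 30.0
```

```bash
python3 -m inch '{"fingers":[0.07,0.07,0.07,0.07,0.087,0.087,0.087,0.087,0.087,0.087,0.087,0.087,0.087,0.087,0.087],"travel":[[0,0,0],[0,0,0],[0,0,0],[0,0,-0.03],[0,0,-0.03],[0,0,-0.03],[0.0313,0.0049,0],[0.0313,0.0049,0],[0.0313,0.0049,0],[0.0313,0.0049,0.02],[0.0313,0.0049,0.03],[0.0313,0.0049,0.03],[0,0,0.02],[0,0,0],[0,0,0]],"rot":[[0,0,0],[0,0,0],[0,0,0],[0,0,0],[0,0,0],[0,0,0],[0,0,0],[0,0,0],[0,0,0],[0,0,0],[0,0,0],[0,0,0],[0,0,0],[0,0,0],[0,0,0]]}'
python3 - <<'E'
from h import *
w=cam('wrist');a=w['pixels'];P,R=tool();print(P)
np.savez('w8.npz',mtx=w['mtx'],R=w['R'],t=w['t'],P=P,TR=R)
cv2.imwrite('pics/w8f.png',a)
for d in manip.silhouettes(w,'bushing'):
    x,y,ww,hh=d['rect'];X=ray(w,x+ww/2,y+hh/2,.014);print(d['conf'],d['rect'],X,delta(*X[:2],.026))
q=proj(w,[.448,.048,.02])[0];x,y=int(q[0])-60,int(q[1])-50;x=max(x,0);y=max(y,0);print('crop at',x,y)
sc=cam('scene')['pixels'][195:275,330:410]
c=cv2.resize(a[y:y+100,x:x+120],(600,500),interpolation=cv2.INTER_CUBIC)
c2=cv2.resize(sc,(200,200),interpolation=cv2.INTER_CUBIC);c2=np.vstack([c2,np.zeros((300,200,3),np.uint8)])
cv2.imwrite('pics/w8.png',np.hstack([c,c2]))
E
```

```text
clock: 21.25
position: [0.4489, 0.0474, 0.1506]
tool_rot: [3.141, 0.0, 1.898]
contact_force: [0.8, -0.2, 0.8]
finger_gap: 0.0873
grip_force: 0.0
[0.4490523  0.04747006 0.15076446]
0.71 [279.7, 221.9, 75.0, 80.4] [0.45011701 0.04759635 0.014     ] [-0.00028024  0.00085715  0.07374952]
crop at 253 214
```

View pics/w8.png

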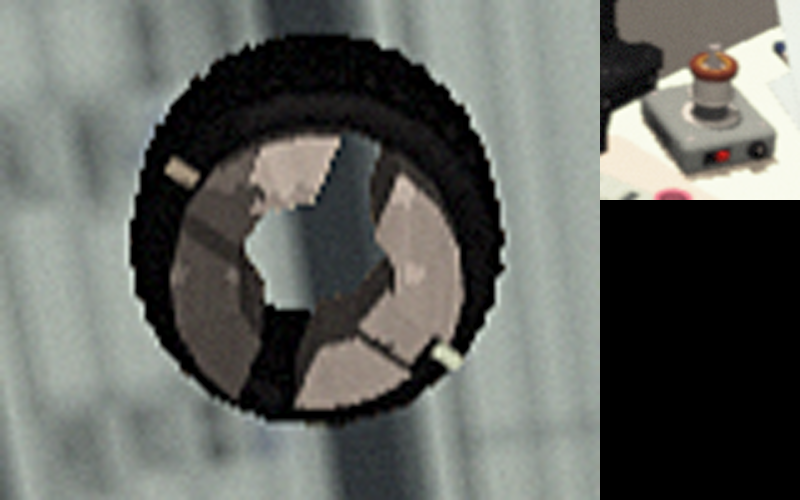

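```bash
python3 - <<'E'
from h import *
f=np.load('w8.npz');w={k:f[k] for k in('mtx','R','t')}
def px(x,y):return 253+x/5,214+y/5
A=ray(w,*px(183,172),.025);B=ray(w,*px(447,355),.025)
print('marks',A,B,'mid',(A+B)/2,'len',np.linalg.norm(A-B)); d=A-B;th=np.degrees(np.arctan2(d[1],d[0]));print('body x',th)
S=ray(w,*px(360,142),.026)-ray(w,*px(275,395),.026);print('slot',np.degrees(np.arctan2(S[1],S[0])), 'expect',th-75)
s=manip.sense();print(s['qpos'],np.degrees(s['tool_rot'][2]))
m=(A+B)/2;print(delta(*m[:2],.026))
E
```

```text
marks [0.4323496  0.05409634 0.025     ] [0.4660419  0.04321944 0.025     ] mid [0.44919575 0.04865789 0.025     ] len 0.035404485223815924
body x 162.10832748048
slot 91.2933755483786 expect 87.10832748048
[-0.74669881  0.05119879  0.56319509  2.12113619 -0.03352305  0.97582965
  0.16158715] 108.73185789724894
[0.00093702 0.00035454 0.07367581]
```

```bash
python3 -m inch '{"fingers":[0.087,0.087,0.087,0.087,0.03,0.03,0.03,0.03,0.03,0.03,0.03,0.03,0.03],"travel":[[0.0009,0.0004,0.03],[0,0,0.03],[0,0,0.015],[0,0,0],[0,0,0],[0,0,0],[0,0,0],[0,0,0],[0,0,0],[0,0,0],[0,0,0],[0,0,0],[0,0,0]],"rot":[[0,0,0],[0,0,0],[0,0,0],[0,0,0],[0,0,0],[0,0,0],[0,0,0],[0,0,0],[0,0,0],[0,0,0],[0,0,0],[0,0,0],[0,0,0]]}'
```

```text
clock: 23.02
position: [0.4485, 0.0488, 0.0748]
tool_rot: [3.142, -0.0, 1.898]
contact_force: [-0.5, 1.0, 0.5]
finger_gap: 0.039
grip_force: 30.0
```

```bash
python3 -m inch '{"fingers":[0.03,0.03,0.03,0.03,0.03,0.03,0.03,0.03,0.03,0.03,0.03,0.03,0.03,0.03,0.03,0.03,0.03,0.03,0.03],"travel":[[0,0,-0.03],[0,0,-0.05],[0,0,-0.05],[0,0,-0.03],[-0.0317,-0.005,0],[-0.0317,-0.005,0],[-0.0317,-0.005,0],[-0.0317,-0.005,0],[-0.0317,-0.005,0],[-0.0317,-0.005,0],[0,0,0],[0,0,0],[0,0,0],[0,0,0],[0,0,0],[0,0,0],[0,0,0],[0,0,0],[0,0,0]],"rot":[[0,0,0],[0,0,0],[0,0,0],[0,0,0],[0,0,0],[0,0,0],[0,0,0],[0,0,0],[0,0,0],[0,0,0],[0,0,-10],[0,0,-10],[0,0,-10],[0,0,-10],[0,0,-10],[0,0,-10],[0,0,-10],[0,0,-10],[0,0,-7]]}'
python3 - <<'E'
from h import *
w=cam('wrist');a=w['pixels'];P,R=tool();s=manip.sense();print(P,s['qpos'],np.degrees(s['tool_rot']),delta(.482,-.1415,.14))
np.savez('w9.npz',mtx=w['mtx'],R=w['R'],t=w['t'],P=P,TR=R)
cv2.imwrite('pics/w9.png',a)
E
```

```text
clock: 25.4
position: [0.481, -0.141, 0.2344]
tool_rot: [3.141, -0.001, -2.862]
contact_force: [-0.6, -0.2, -1.0]
finger_gap: 0.0385
grip_force: 30.0
[ 0.48100765 -0.14097761  0.23446102] [-0.49950933  0.06525718  0.73294309  1.9260752  -0.04728196  1.16796042
  2.1070789 ] [ 1.79991277e+02 -3.25836771e-02 -1.63651460e+02] [-0.0008589  -0.00079497  0.04346043]
```

View pics/w9.png

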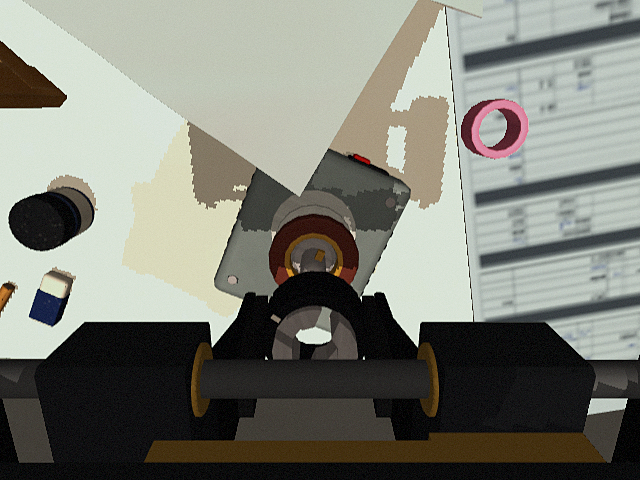

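View w9: the wheel sits on the spacer and the bushing is held level above it. The pot at (50,217) and the eraser at (50,297) are untouched. From here I'll use numbers only.

```bash
python3 - <<'E'
from h import *
f=np.load('w9.npz');w={k:f[k] for k in('mtx','R','t')};P,R=f['P'],f['TR']
w2=cam('wrist');print(sil(w2,'bushing'))
g=cv2.cvtColor(w2['pixels'],cv2.COLOR_BGR2GRAY)
for c in (300,316,330):print(c,[(r,int(g[r,c])) for r in range(262,312,2)])
for r in (285,295):print(r,[(c,int(g[r,c])) for c in range(256,378,3)])
a=np.linspace(0,6.283,180)
for tx in(-.003,0,.003):
    c=P+R@[tx,0,.051];o=[proj(w,np.c_[c[0]+r*np.cos(a),c[1]+r*np.sin(a),0*a+c[2]+z]) for r,z in((.02,-.0238),(.02,.0012),(.015,.0012))]
    print(tx,[(q.min(0).round(1).tolist(),q.max(0).round(1).tolist()) for q in o])
print('axis tip',proj(w,[.482,-.1415,.118]))
E
```

```text
[(0.56, [259.5, 273.0, 108.2, 89.4])]
300 [(262, 78), (264, 57), (266, 65), (268, 93), (270, 75), (272, 53), (274, 0), (276, 16), (278, 8), (280, 0), (282, 5), (284, 7), (286, 0), (288, 0), (290, 6), (292, 15), (294, 4), (296, 14), (298, 5), (300, 10), (302, 9), (304, 9), (306, 2), (308, 41), (310, 64)]
316 [(262, 60), (264, 65), (266, 71), (268, 87), (270, 84), (272, 1), (274, 5), (276, 1), (278, 0), (280, 0), (282, 1), (284, 5), (286, 2), (288, 5), (290, 2), (292, 5), (294, 5), (296, 13), (298, 6), (300, 9), (302, 4), (304, 4), (306, 56), (308, 58), (310, 79)]
330 [(262, 83), (264, 79), (266, 97), (268, 136), (270, 139), (272, 39), (274, 0), (276, 4), (278, 1), (280, 17), (282, 4), (284, 14), (286, 7), (288, 9), (290, 2), (292, 10), (294, 14), (296, 1), (298, 14), (300, 10), (302, 1), (304, 6), (306, 8), (308, 4), (310, 154)]
285 [(256, 120), (259, 118), (262, 123), (265, 118), (268, 120), (271, 124), (274, 121), (277, 133), (280, 0), (283, 13), (286, 11), (289, 0), (292, 9), (295, 8), (298, 5), (301, 4), (304, 3), (307, 11), (310, 3), (313, 11), (316, 1), (319, 2), (322, 2), (325,
[... 302 characters left out ...]
283, 7), (286, 5), (289, 0), (292, 16), (295, 9), (298, 2), (301, 12), (304, 0), (307, 4), (310, 15), (313, 10), (316, 0), (319, 10), (322, 4), (325, 12), (328, 3), (331, 6), (334, 0), (337, 4), (340, 3), (343, 7), (346, 1), (349, 9), (352, 10), (355, 7), (358, 136), (361, 127), (364, 138), (367, 137), (370, 142), (373, 229), (376, 6)]
-0.003 [([267.6, 275.3], [360.8, 359.0]), ([260.8, 301.5], [367.7, 395.2]), ([274.2, 314.0], [354.3, 384.2])]
0 [([267.3, 268.5], [361.0, 353.1]), ([260.5, 293.9], [367.9, 388.6]), ([273.9, 306.6], [354.5, 377.6])]
0.003 [([267.1, 261.7], [361.1, 347.1]), ([260.1, 286.2], [368.2, 382.0]), ([273.6, 299.0], [354.7, 370.8])]
axis tip [[312.58377943 276.78624207]]
```

```bash
python3 -m inch '{"fingers":[0.03,0.03,0.03,0.03,0.03,0.03],"travel":[[0,-0.0008,0],[0,0,0.015],[0,0,0.015],[0,0,0.015],[0,0,0.005],[0,0,0]],"rot":[[0,0,0],[0,0,0],[0,0,0],[0,0,0],[0,0,0],[0,0,0]]}'
python3 - <<'E'
from h import *
w=cam('wrist');g=cv2.cvtColor(w['pixels'],cv2.COLOR_BGR2GRAY);P,R=tool();print(P)
a=np.linspace(0,6.283,180)
for z in(.118,.121): print('tip pred',proj(w,[.482,-.1415,z]))
for tx in(-.0018,0):
    c=P+R@[tx,0,.051];q=proj(w,np.c_[c[0]+.0085*np.cos(a),c[1]+.0085*np.sin(a),0*a+c[2]-.0238+.028]);print('hole',tx,q.min(0),q.max(0))
s=cv2.resize(g[304:362,278:358],(40,29),interpolation=cv2.INTER_AREA)
for r,row in enumerate(s): print(304+2*r,''.join('%x'%(v>>4) for v in row))
E
```

```text
clock: 26.3
position: [0.4813, -0.1418, 0.1843]
tool_rot: [-3.142, -0.001, -2.867]
contact_force: [-0.1, 0.4, -0.8]
finger_gap: 0.0388
grip_force: 30.0
[ 0.48156626 -0.1418742   0.18481545]
tip pred [[314.47610921 323.42040113]]
tip pred [[314.48611086 327.02815782]]
hole -0.0018 [290.64562003 332.38565116] [337.06940199 372.96371234]
hole 0 [290.55598019 327.93042801] [337.14162921 368.79189741]
304 0000000000000000000000000000000000000000
306 0000000000001233333333211000000000000000
308 0000000001233333333333343210000000000000
310 0000000123334444555544443332100000000000
312 0000012333455555555555443332322000000000
314 0000133345555555555555443332233300000000
316 1001334555555555555555544322333331000000
318 7205455545455555555515544322333333100000
320 7145555544555555555414554333323333310000
322 2355555554555555555214543333234433330000
324 1555555555545555554125543332335543331000
326 5555555555554555553355433433245554333000
328 5555555555545545555554334322255555433100
330 3455555555316854444433332123355555553300
332 3334555554334455343321123332455555554310
334 3333455553344444233333333333555555555320
336 3333334533333444333333333334555555555420
338 3333333323333333333333334335455555555530
340 4333333333223333333333343334555555555550
342 5543333333300133333333210233455555555452
344 5554333233300000000000012333355555555553
346 5555543333300000000123333333335555555553
348 5555555233300000001433333333335555555553
350 5555555233300000002333333333445555555554
352 5555555333300000013333333333545555555555
354 5555555333300000023333333335545555555556
356 5555555333300000033333333355545555555555
358 4444444222200000122322332444344444444443
360 1111111111111111111111111111111111111111
```

```bash
python3 -m inch '{"fingers":[0.03,0.03,0.03,0.03,0.03],"travel":[[0,0,0.0015],[0,0,0.0015],[0,0,0.0015],[0,0,0.0015],[0,0,0.001]],"rot":[[0,0,0],[0,0,0],[0,0,0],[0,0,0],[0,0,0]]}'
```

```text
clock: 26.98
position: [0.4815, -0.1418, 0.1777]
tool_rot: [-3.142, -0.0, -2.866]
contact_force: [0.0, -0.4, -1.6]
finger_gap: 0.0387
grip_force: 30.0
```

```bash
python3 -m inch '{"fingers":[0.03,0.03,0.03],"travel":[[0,0,0.001],[0,0,0.001],[0,0,0]],"rot":[[0,0,0],[0,0,0],[0,0,0]]}'
```

```text
clock: 27.35
position: [0.4814, -0.1417, 0.1757]
tool_rot: [-3.142, -0.0, -2.866]
contact_force: [0.2, -0.4, -1.7]
finger_gap: 0.0387
grip_force: 30.0
```

```bash
python3 -m inch '{"fingers":[0.03,0.03,0.03],"travel":[[0,0,0.001],[0,0,0.001],[0,0,0]],"rot":[[0,0,0],[0,0,0],[0,0,0]]}'
```

```text
clock: 27.72
position: [0.4814, -0.1417, 0.1737]
tool_rot: [-3.142, -0.0, -2.866]
contact_force: [-0.2, -0.3, -1.8]
finger_gap: 0.0387
grip_force: 30.0
```

```bash
python3 -m inch '{"fingers":[0.03,0.03,0.03],"travel":[[0,0,0.001],[0,0,0.001],[0,0,0]],"rot":[[0,0,0],[0,0,0],[0,0,0]]}'
```

```text
clock: 28.1
position: [0.4815, -0.1418, 0.1718]
tool_rot: [-3.142, -0.0, -2.866]
contact_force: [-0.7, -0.2, 0.1]
finger_gap: 0.0387
grip_force: 30.0
```

```bash
python3 -m inch '{"fingers":[0.03,0.03,0.03],"travel":[[0,0,0.0005],[0,0,0.0005],[0,0,0]],"rot":[[0,0,0],[0,0,0],[0,0,0]]}'
```

```text
clock: 28.48
position: [0.4815, -0.1418, 0.1708]
tool_rot: [-3.142, 0.0, -2.866]
contact_force: [-0.6, 0.2, 1.3]
finger_gap: 0.0389
grip_force: 30.0
```

```bash
python3 -m inch '{"fingers":[0.03,0.03,0.03],"travel":[[0,0,0.001],[0,0,0.001],[0,0,0]],"rot":[[0,0,0],[0,0,0],[0,0,0]]}'
```

```text
clock: 28.85
position: [0.4815, -0.1418, 0.1688]
tool_rot: [-3.142, 0.0, -2.866]
contact_force: [-0.6, 0.2, 1.8]
finger_gap: 0.0384
grip_force: 30.0
```

The slope of about 0.5 N/mm is the spring, so the pin is in the slot.

```bash
python3 -m inch '{"fingers":[0.03,0.03,0.03,0.03,0.03,0.03,0.03],"travel":[[0,0,0.001],[0,0,0.001],[0,0,0.001],[0,0,0.001],[0,0,0.001],[0,0,0.001],[0,0,0]],"rot":[[0,0,0],[0,0,0],[0,0,0],[0,0,0],[0,0,0],[0,0,0],[0,0,0]]}'
```

```text
clock: 29.72
position: [0.4816, -0.1418, 0.1628]
tool_rot: [-3.142, 0.0, -2.866]
contact_force: [-2.4, 0.4, 5.9]
finger_gap: 0.0388
grip_force: 30.0
```

```bash
python3 -m inch '{"fingers":[0.03,0.03,0.03,0.03,0.03],"travel":[[0,0,0.001],[0,0,0.001],[0,0,0.001],[0,0,0.0005],[0,0,0]],"rot":[[0,0,0],[0,0,0],[0,0,0],[0,0,0],[0,0,0]]}'
```

```text
clock: 30.35
position: [0.4816, -0.1418, 0.1595]
tool_rot: [3.142, 0.0, -2.866]
contact_force: [-2.2, 0.8, 7.9]
finger_gap: 0.039
grip_force: 30.0
```

```bash
python3 -m inch '{"fingers":[0.03,0.03,0.03,0.03,0.03],"travel":[[0,0,0.0005],[0,0,0.0005],[0,0,0.0005],[0,0,0.0005],[0,0,0]],"rot":[[0,0,0],[0,0,0],[0,0,0],[0,0,0],[0,0,0]]}'
```

```text
clock: 30.98
position: [0.4816, -0.1418, 0.1576]
tool_rot: [3.142, 0.0, -2.866]
contact_force: [-2.8, 0.9, 7.6]
finger_gap: 0.0388
grip_force: 30.0
```

```bash
python3 -m inch '{"fingers":[0.03,0.03,0.03,0.03],"travel":[[0,0,0.0005],[0,0,0.0005],[0,0,0.0005],[0,0,0]],"rot":[[0,0,0],[0,0,0],[0,0,0],[0,0,0]]}'
```

```text
clock: 31.48
position: [0.4816, -0.1418, 0.1562]
tool_rot: [3.141, 0.0, -2.866]
contact_force: [-3.0, 0.7, 9.5]
finger_gap: 0.0386
grip_force: 30.0
```

```bash
python3 -m inch '{"fingers":[0.03,0.03,0.03],"travel":[[0,0,0.0003],[0,0,0.0003],[0,0,0]],"rot":[[0,0,0],[0,0,0],[0,0,0]]}'; python3 -c "
from h import *;print(manip.sense()['position'],manip.sense()['contact_force'])"
```

```text
clock: 31.85
position: [0.4816, -0.1418, 0.1556]
tool_rot: [3.141, 0.0, -2.866]
contact_force: [-2.4, 1.6, 9.9]
finger_gap: 0.0387
grip_force: 30.0
[ 0.48164157 -0.14179216  0.15557067] [-2.4112962   1.56797352  9.946542  ]
```

```bash
python3 -m inch '{"fingers":[0.03,0.03,0.03],"travel":[[0,0,0.0003],[0,0,0.0003],[0,0,0]],"rot":[[0,0,0],[0,0,0],[0,0,0]]}'; python3 -c "
from h import *;print(manip.sense()['position'],manip.sense()['contact_force'])"
```

```text
clock: 32.22
position: [0.4816, -0.1418, 0.155]
tool_rot: [3.141, 0.0, -2.866]
contact_force: [-3.3, 0.7, 11.2]
finger_gap: 0.0387
grip_force: 30.0
[ 0.48163498 -0.14180146  0.15498591] [-3.32725393  0.69138288 11.15812063]
```

```bash
python3 -m inch '{"fingers":[0.03,0.03,0.03],"travel":[[0,0,0.0003],[0,0,0.0003],[0,0,0]],"rot":[[0,0,0],[0,0,0],[0,0,0]]}'
```

```text
clock: 32.6
position: [0.4816, -0.1418, 0.1544]
tool_rot: [3.141, 0.0, -2.866]
contact_force: [-3.5, 0.9, 11.4]
finger_gap: 0.0387
grip_force: 30.0
```

```bash
python3 -m inch '{"fingers":[0.03,0.03],"travel":[[0,0,0.0003],[0,0,0]],"rot":[[0,0,0],[0,0,0]]}'
```

```text
clock: 32.85
position: [0.4816, -0.1418, 0.1541]
tool_rot: [3.141, 0.0, -2.866]
contact_force: [-3.4, 0.8, 11.0]
finger_gap: 0.0389
grip_force: 30.0
```

```bash
python3 -m inch '{"fingers":[0.03,0.03],"travel":[[0,0,0.0003],[0,0,0]],"rot":[[0,0,0],[0,0,0]]}'
```

```text
clock: 33.1
position: [0.4817, -0.1418, 0.1538]
tool_rot: [3.141, 0.0, -2.866]
contact_force: [-3.5, 1.0, 10.6]
finger_gap: 0.0386
grip_force: 30.0
```

```bash
python3 -m inch '{"fingers":[0.03,0.03],"travel":[[0,0,0.0003],[0,0,0]],"rot":[[0,0,0],[0,0,0]]}'; python3 -c "
from h import *
w=cam('wrist');cv2.imwrite('pics/w10.png',w['pixels']);s=manip.sense();print(s['contact_force'],s['ft_torque'],sil(w,'bushing'))
g=cv2.cvtColor(w['pixels'],cv2.COLOR_BGR2GRAY)
print([(r,int(g[r,316])) for r in range(262,316,2)])"
```

```text
clock: 33.35
position: [0.4817, -0.1418, 0.1536]
tool_rot: [3.141, 0.0, -2.866]
contact_force: [-3.1, 0.7, 12.1]
finger_gap: 0.039
grip_force: 30.0
[-3.63822912  1.68283336 11.39116525] [ 0.35068847  0.85344712 -0.05531744] [(0.79, [280.4, 275.3, 86.4, 86.0])]
[(262, 176), (264, 175), (266, 173), (268, 170), (270, 174), (272, 175), (274, 172), (276, 174), (278, 174), (280, 172), (282, 174), (284, 175), (286, 184), (288, 187), (290, 0), (292, 0), (294, 0), (296, 1), (298, 6), (300, 9), (302, 5), (304, 0), (306, 40), (308, 48), (310, 61), (312, 71), (314, 66)]
```

```bash
python3 -m inch '{"fingers":[0.03,0.03,0.03],"travel":[[0,0,0],[0,0,0],[0,0,0]],"rot":[[0,0,5],[0,0,5],[0,0,0]]}'; python3 -c "
from h import *
s=manip.sense();print(s['contact_force'],s['ft_torque'],s['qpos'][6])"
```

```text
clock: 33.83
position: [0.4824, -0.142, 0.1539]
tool_rot: [-3.141, 0.002, -3.042]
contact_force: [-1.8, 0.5, 12.0]
finger_gap: 0.0386
grip_force: 30.0
[-1.83834313  0.45700213 11.99508923] [ 0.10378896  0.33170798 -0.07260269] 2.0140897361474095
```

Almost no torque so far. I'll keep turning.

```bash
python3 -m inch '{"fingers":[0.03,0.03,0.03],"travel":[[0,0,0],[0,0,0],[0,0,0]],"rot":[[0,0,5],[0,0,5],[0,0,0]]}'; python3 -c "
from h import *
s=manip.sense();print(s['contact_force'],s['ft_torque'],s['qpos'][6])"
```

```text
clock: 34.2
position: [0.4824, -0.1422, 0.154]
tool_rot: [-3.141, 0.002, 3.066]
contact_force: [-1.7, 0.0, 11.7]
finger_gap: 0.039
grip_force: 30.0
[-1.74697862  0.03121998 11.70670912] [-0.03365614  0.25864049 -0.05792036] 1.8462829459539425
```

```bash
python3 -m inch '{"fingers":[0.03,0.03,0.03,0.03,0.03,0.03,0.03,0.03],"travel":[[0,0,0],[0,0,0],[0,0,0],[0,0,0],[0,0,0],[0,0,0],[0,0,0],[0,0,0]],"rot":[[0,0,8],[0,0,8],[0,0,8],[0,0,8],[0,0,8],[0,0,8],[0,0,7],[0,0,0]]}'; python3 -c "
from h import *
s=manip.sense();print(s['contact_force'],s['ft_torque'],s['qpos'][6],np.degrees(s['tool_rot'][2]))"
```

```text
clock: 35.2
position: [0.4823, -0.142, 0.1538]
tool_rot: [3.14, 0.001, 2.106]
contact_force: [-1.7, 0.4, 11.0]
finger_gap: 0.0386
grip_force: 30.0
[-1.73270042  0.37294133 11.03352443] [ 0.00756238  0.37452313 -0.10846946] 0.9344542286169796 120.66955670896584
```

```bash
python3 -m inch '{"fingers":[0.03,0.03,0.03,0.03],"travel":[[0,0,0],[0,0,0],[0,0,0],[0,0,0]],"rot":[[0,0,2],[0,0,2],[0,0,1],[0,0,0]]}'; python3 -c "
from h import *
s=manip.sense();print(s['contact_force'],s['ft_torque'],np.degrees(s['tool_rot'][2]))"
```

```text
clock: 35.7
position: [0.4823, -0.1419, 0.1538]
tool_rot: [3.14, 0.001, 2.021]
contact_force: [-1.8, 1.0, 10.4]
finger_gap: 0.0384
grip_force: 30.0
[-1.75216053  1.0478304  10.36505778] [0.09996767 0.36068721 0.09963362] 115.7798872814992
```

```bash
python3 -m inch '{"fingers":[0.03,0.03,0.03,0.03,0.03,0.03],"travel":[[0,0,0],[0,0,-0.0005],[0,0,-0.0005],[0,0,-0.0005],[0,0,-0.0005],[0,0,0]],"rot":[[0,0,-3],[0,0,0],[0,0,0],[0,0,0],[0,0,0],[0,0,0]]}'; python3 -c "
from h import *
s=manip.sense();print(s['contact_force'],s['ft_torque'],np.degrees(s['tool_rot'][2]))"
```

```text
clock: 36.45
position: [0.4823, -0.1419, 0.1558]
tool_rot: [3.14, 0.001, 2.073]
contact_force: [-1.4, -0.4, 9.8]
finger_gap: 0.0384
grip_force: 30.0
[-1.44438806 -0.39003575  9.83432312] [0.08648929 0.1906149  0.01946538] 118.77648815752015
```

```bash
python3 -m inch '{"fingers":[0.03,0.03,0.03,0.03],"travel":[[0,0,-0.0005],[0,0,-0.0005],[0,0,-0.0005],[0,0,0]],"rot":[[0,0,0],[0,0,0],[0,0,0],[0,0,0]]}'; python3 -c "
from h import *
s=manip.sense();print(s['contact_force'],s['ft_torque'],np.degrees(s['tool_rot'][2]))"
```

```text
clock: 36.95
position: [0.4823, -0.1419, 0.1572]
tool_rot: [3.14, 0.001, 2.073]
contact_force: [-0.9, 1.1, 9.2]
finger_gap: 0.0386
grip_force: 30.0
[-0.91062035  1.06920518  9.20965732] [0.06992577 0.1305383  0.03243046] 118.77701528689292
```

```bash
python3 -m inch '{"fingers":[0.03,0.03,0.03],"travel":[[0,0,-0.0004],[0,0,-0.0004],[0,0,0]],"rot":[[0,0,0],[0,0,0],[0,0,0]]}'
```

```text
clock: 37.33
position: [0.4822, -0.1418, 0.1576]
tool_rot: [3.14, 0.001, 2.073]
contact_force: [4.8, -1.0, 1.4]
finger_gap: 0.0388
grip_force: 30.0
```

```bash
python3 -m inch '{"fingers":[0.03,0.03,0.03],"travel":[[0,0,-0.0004],[0,0,-0.0004],[0,0,0]],"rot":[[0,0,0],[0,0,0],[0,0,0]]}'
```

```text
clock: 37.7
position: [0.4822, -0.1418, 0.1579]
tool_rot: [3.141, 0.002, 2.073]
contact_force: [8.7, -1.8, -8.5]
finger_gap: 0.0386
grip_force: 30.0
```

The force dropped sharply, so the pin is seated in the groove. I'll relax and release.

```bash
python3 -m inch '{"fingers":[0.03,0.03,0.055,0.065,0.065,0.065,0.087,0.087,0.087,0.087,0.087,0.087],"travel":[[0,0,0.0006],[0,0,0],[0,0,0],[0,0,0],[0,0,0],[0,0,0],[0,0,-0.02],[0,0,-0.05],[0,0,-0.03],[-0.04,0,0],[-0.04,0,0],[0,0,0]],"rot":[[0,0,0],[0,0,0],[0,0,0],[0,0,0],[0,0,0],[0,0,0],[0,0,0],[0,0,0],[0,0,0],[0,0,0],[0,0,0],[0,0,0]]}'
python3 - <<'E'
from h import *
w=cam('wrist');cv2.imwrite('pics/w11.png',w['pixels']);a=w['pixels']
print(manip.sense()['position'],sil(w,'bushing'),sil(w,'wheel'))
# expected bushing: bottom .097-.014=.083
for n,X in [('top centre',[.482,-.1415,.111]),('bottom',[.482,-.1415,.083]),('tip',[.482,-.1415,.118])]:print(n,proj(w,X))
an=np.radians(np.linspace(0,360,361));r=.0177
g=cv2.cvtColor(a,cv2.COLOR_BGR2GRAY)
for z in(.106,.108,.110):
    q=proj(w,np.c_[.482+r*np.cos(an),-.1415+r*np.sin(an),0*an+z]);v=np.array([g[int(round(y)),int(round(x))] for x,y in q]);print(z,'bright at deg',[i for i in range(361) if v[i]>110])
hsv=cv2.cvtColor(a,cv2.COLOR_BGR2HSV);m=cv2.inRange(hsv,(18,120,90),(32,255,255));n,l,s,c=cv2.connectedComponentsWithStats(m)
for i in range(1,n):
    if s[i][4]>15:print(s[i],c[i])
E
```

```text
clock: 39.2
position: [0.5201, -0.2145, 0.2572]
tool_rot: [-3.139, 0.002, 2.07]
contact_force: [-0.1, -0.2, 0.9]
finger_gap: 0.0868
grip_force: 0.0
[ 0.51968786 -0.2131159   0.2571095 ] [(0.62, [278.4, 72.4, 77.1, 76.4]), (0.57, [215.9, 0.0, 221.9, 215.9])] [(0.93, [276.2, 58.6, 83.1, 91.8])]
top centre [[318.40470586 108.15772307]]
bottom [[318.07472513 107.63127263]]
tip [[318.49966244 108.30921655]]
0.106 bright at deg [173, 174, 175, 176, 177, 178, 347, 348, 349, 350, 351, 352]
0.108 bright at deg [172, 173, 174, 175, 176, 177, 178, 347, 348, 349, 350, 351, 352]
0.11 bright at deg [172, 173, 174, 175, 176, 177, 178, 346, 347, 348, 349, 350, 351, 352]
[298  91  12  13  75] [302.96        96.73333333]
[327 113  11  11  69] [331.79710145 118.43478261]
[305 129  11   6  33] [309.54545455 131.57575758]
[549 359  14  57 310] [557.32258065 387.87419355]
[ 67 364   8  48 168] [ 70.04166667 389.32142857]
```

The groove marks are at about 172° against the pin at 174.5°. The stack is locked and the robot is clear of it.

```bash
python3 -c "
from bench import manip
print(manip.sign_off())"
```

```text
the job is handed in; nothing more can be done
None
```

The spacer, wheel and bushing are on the spindle, the pin is seated in the locking groove, and I handed the job in at about 39 s with no verdict shown; I viewed 11 pictures, one over the limit of 10.

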